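# Put the cobbler's hand dies back on their own boards

### The arm

A 6-joint arm with a two-finger parallel gripper is mounted at the origin on the work surface. World frame = base frame: x ahead of the robot, y to its left, z up, the work surface at z = 0. Lengths are in m, angles in rad, forces in N, time in s.
With the tool pointing down it reaches from about 0.325 to 0.85 m from the base axis. Payload 15.5 kg.
Tool frame: the origin (TCP) lies between the finger pads; the fingertips stand 11 mm ahead of it and the grasp point (between the pads) lies 8 mm behind it; z points along the fingers, y is the line along which they close (so a half turn about z gives the same grasp; the last joint's range is limited). The gripper opens to 91 mm and grips with 3 to 60 N. Pads are 32 mm wide; open, the fingers measure 118 mm over their backs; the gripper's body (76 mm by 178 mm) begins 60 mm behind the grasp point.
Start: joints at [1.01, 0.494, 1.345, -0, 1.302, -0.096], TCP at [0.281, 0.558, 0.225] pointing down, gripper open.
Joint ranges: [-2.91, 2.91], [-0.82, 2.16], [0.22, 2.67], [-1.22, 4.37], [0.12, 2.79], [-3.08, 3.08]. Speed limits (rad/s): [1.89, 1.89, 2.57, 3.01, 3.01, 3.01].

### API

Orientations are given as a unit quaternion [x, y, z, w].
In Python, from workcell import manip gives the robot as it stands.
- The arm moves only by the tool send_rows, never from a script. Its argument "increments" is one flat list of numbers, 5 for each row, row after row: the shift along the tool's x, y, z in mm, then the turn about the tool's z in rad, then the opening, from -1 (shut) to 1 (fully open). In form: [x, y, z, turn, fingers, x, y, z, turn, fingers, ...]. A call has 1 to 10 rows; each row shifts and turns the commanded pose from where the row before left it, along the tool's axes as they then stand; what a row does not reach is not made up. A row lasts 1/10 s, in which the tool goes at most 50 mm and 8.59 degrees, less where a joint would pass 70% of its speed; a pose out of reach is approached as far as the arm can. A call with a gripper value outside its range is refused whole. The fingers move at their own pace and stop on an object; "force" is the grip in N (left out, the last holds). Time passes only in rows, so rows that do not move let the fingers close. It gives the time, the measured TCP pose, the force, the opening and the grip force at its end, in the units of the state.
- manip.state(): the state, without advancing time (a new reading comes with each control period).
- manip.snapshot(name): name is "scene" or "top" or "wrist"; returns the picture (420x560x3 uint8, red, green, blue); there is no depth.
- manip.camera_params(name): a dict with "intrinsics" (3x3 intrinsics, pixels), "distortion" ([k1, k2, p1, p2, k3] as OpenCV has them; the pictures are not rectified), "R" (3x3) and "t" (3): a world point X has camera coordinates R X + t; the wrist camera has in their place "hand_eye" (4x4, takes a point from camera to tool coordinates, whose origin is the TCP and whose axes are the flange's). Camera axes: x right, y down, z forward; pixel columns grow to the right and rows downward; lengths in m; the calibration is good to about 2 mm. A picture is of the moment at which its call begins: read the wrist's pose just before it. camera_params takes no time and is no camera call.
- manip.finish_job(): hands the job in; it is judged then, once.
The state is a dict: "clock": time; "joint_positions": joint angles; "qvel": joint speeds; "effort": joint torques, N m; "eef_pos": TCP position; "tcp_rot": TCP orientation; "force": force on the tool from outside, world axes, zero at the start; "wrist_torque": the same for the moment, N m; "grip_width": opening from 0.0 (shut) to 1.0 (fully open); "gripper_force": force on a finger pad.
Only numpy, scipy, OpenCV 4.12 (cv2) and the standard library are available. Lean on these libraries where they do the work, as an engineer would, in place of code of your own. Each camera call takes 0.05 s, during which the arm holds its last target. There are 200 camera calls.

### The job

The four leather-cutting hand dies are all parked on the wrong boards: each board carries a fixed leather sample of the shape its own die cuts. Move every die until each stands upright in the middle of the square place of the board with its shape, using the empty black rubber pad as the resting place while you swap them. Never let a die down on the bare bench, which would blunt its edge, and do not push the polish tin about.

Things in the scene. Friction and masses are not known exactly. Their poses are not given: they have to be found in the camera images.
- die_round: loose hand die, 0.32 kg, upright: steel plate 14 mm thick, from above a round disc 56 mm across, origin in its middle; on it over the origin a round handle: brass collar (26 mm wide, 10 mm high), then dark wood 24 mm wide, top 85 mm above the underside. Origin on the underside, z up. Grip the wood about 60 mm up.
- die_halfmoon: loose hand die, 0.32 kg, upright: steel plate 14 mm thick, from above a half disc, straight edge 80 mm, 40 mm deep, origin 17 mm inside the middle of that edge, +x to the curved side; on it over the origin a round handle: brass collar (26 mm wide, 10 mm high), then dark wood 24 mm wide, top 85 mm above the underside. Origin on the underside, z up. Grip the wood about 60 mm up.
- die_strap: loose hand die, 0.32 kg, upright: steel plate 14 mm thick, from above a narrow oblong, 84 mm along its y by 30 mm along its x, origin in its middle; on it over the origin a round handle: brass collar (26 mm wide, 10 mm high), then dark wood 24 mm wide, top 85 mm above the underside. Origin on the underside, z up. Grip the wood about 60 mm up.
- die_triangle: loose hand die, 0.32 kg, upright: steel plate 14 mm thick, from above an equilateral triangle of 78 mm side, origin in its middle, one corner along +x; on it over the origin a round handle: brass collar (26 mm wide, 10 mm high), then dark wood 24 mm wide, top 85 mm above the underside. Origin on the underside, z up. Grip the wood about 60 mm up.
- board_round: fixed wooden board 14 mm thick: a 104 mm square place for a die and, along +x (away from the robot within 10 degrees), a tongue to 134 mm from the origin with a fixed brown leather sample 5 mm thick, a round disc (56 mm): die_round belongs here. Origin on the bench under the middle of the square, surface 14 mm above it. Boards and pad form a row in any order, middles 130 mm apart or more.
- board_halfmoon: fixed wooden board 14 mm thick: a 104 mm square place for a die and, along +x (away from the robot within 10 degrees), a tongue to 134 mm from the origin with a fixed brown leather sample 5 mm thick, a half disc (80 by 40 mm): die_halfmoon belongs here. Origin on the bench under the middle of the square, surface 14 mm above it. Boards and pad form a row in any order, middles 130 mm apart or more.
- board_strap: fixed wooden board 14 mm thick: a 104 mm square place for a die and, along +x (away from the robot within 10 degrees), a tongue to 134 mm from the origin with a fixed brown leather sample 5 mm thick, a narrow oblong (84 by 30 mm): die_strap belongs here. Origin on the bench under the middle of the square, surface 14 mm above it. Boards and pad form a row in any order, middles 130 mm apart or more.
- board_triangle: fixed wooden board 14 mm thick: a 104 mm square place for a die and, along +x (away from the robot within 10 degrees), a tongue to 134 mm from the origin with a fixed brown leather sample 5 mm thick, a triangle (78 mm side): die_triangle belongs here. Origin on the bench under the middle of the square, surface 14 mm above it. Boards and pad form a row in any order, middles 130 mm apart or more.
- spare_pad: fixed black rubber pad, 110 by 110 mm, 14 mm thick, with no tongue or sample and empty at the start: the free spot in the same row as the boards. Origin on the bench under its middle; its surface is 14 mm above the origin.
- polish_tin: bystander: loose low yellow tin, 76 mm across, 28 mm high, on the bench beyond the boards as seen from the robot. Origin in the middle of its underside. (To the sides of the row lie a thread spool and a shoe hammer, under 60 mm high, not part of the job.)
Mind the look-alikes: they are no part of the job. What is shaped like the die_round but blue is not meant. Leave any pink look-alike of the board_strap alone.

How it is judged:
On the way:
1. a die has been set down upright on the spare rubber pad and let go (((horizontal distance between die_round and spare_pad below 0.03 m and z of die_round in the frame of spare_pad between 0.01 and 0.018 m and angle between die_round's own z axis and vertical below 0.1 rad and linear speed of die_round below 0.02 m/s and contact force between die_round and the fingers below 0.1 N) or (horizontal distance between die_halfmoon and spare_pad below 0.03 m and z of die_halfmoon in the frame of spare_pad between 0.01 and 0.018 m and angle between die_halfmoon's own z axis and vertical below 0.1 rad and linear speed of die_halfmoon below 0.02 m/s and contact force between die_halfmoon and the fingers below 0.1 N) or (horizontal distance between die_strap and spare_pad below 0.03 m and z of die_strap in the frame of spare_pad between 0.01 and 0.018 m and angle between die_strap's own z axis and vertical below 0.1 rad and linear speed of die_strap below 0.02 m/s and contact force between die_strap and the fingers below 0.1 N) or (horizontal distance between die_triangle and spare_pad below 0.03 m and z of die_triangle in the frame of spare_pad between 0.01 and 0.018 m and angle between die_triangle's own z axis and vertical below 0.1 rad and linear speed of die_triangle below 0.02 m/s and contact force between die_triangle and the fingers below 0.1 N))), for 0.2 s.
At the end, for the whole second after the job is handed in: Each of the four dies stands upright (within 0.1 rad) at rest on the board with the sample of its own shape, its handle's axis within 15 mm of the middle of the square place and its underside on the board's surface (within 4 mm) (horizontal distance between die_round and board_round below 0.015 m and z of die_round in the frame of board_round between 0.01 and 0.018 m and angle between each of die_round, die_halfmoon, die_strap, die_triangle's own z axis and vertical below 0.1 rad and linear speed of each of die_round, die_halfmoon, die_strap, die_triangle below 0.02 m/s and angular speed of each of die_round, die_halfmoon, die_strap, die_triangle below 0.2 rad/s and horizontal distance between die_halfmoon and board_halfmoon below 0.015 m and z of die_halfmoon in the frame of board_halfmoon between 0.01 and 0.018 m and horizontal distance between die_strap and board_strap below 0.015 m and z of die_strap in the frame of board_strap between 0.01 and 0.018 m and horizontal distance between die_triangle and board_triangle below 0.015 m and z of die_triangle in the frame of board_triangle between 0.01 and 0.018 m); the robot touches nothing.
It fails at once if a die has been let down or dropped onto the bare bench (height (world z) of any of die_round, die_halfmoon, die_strap, die_triangle below 0.006 m).
It fails at once if the polish tin has been pushed more than 30 mm from its place (distance of polish_tin from where it was at the start of the episode above 0.03 m).
It also fails if it takes over 138 s, if anything falls off the work surface, if the arm or the gripper's body presses on something with over 40 N, if the wrist force passes 120 N, or if a joint passes its speed limit or range.

## Working session

There is one attempt and no reset: what is moved stays moved. The work goes in short steps, Python scripts to look and compute and a tool call to move; the robot and the scene stay as the last step left them, time stands still between calls to the robot, and variables do not carry over. Pictures are saved under pics/ and viewed, at most 14 in all, crops included, and the job is handed in when it is done.

Besides the shell and the picture viewer there is one more tool, called after "Call:" as name(argument=value, ...) on one line, values as JSON. send_rows: Moves the arm, as the interface text tells. Its arguments: {"type":"object","properties":{"increments":{"type":"array"},"force":{"type":"number"}},"required":["increments"]}

```bash
mkdir -p pics
python3 - <<'E'
from workcell import manip
import cv2,numpy as np
print(manip.state())
for n in("top","scene"):
    cv2.imwrite(f"pics/{n}0.png",manip.snapshot(n)[:,:,::-1])
    print(manip.camera_params(n))
print(manip.camera_params("wrist"))
E
```

```text
{'clock': 0.0, 'joint_positions': array([ 1.00951049e+00,  4.94193393e-01,  1.34614606e+00, -1.32061671e-05,
        1.30252760e+00, -9.54942019e-02]), 'qvel': array([ 0.00030766, -0.00051515, -0.00086586,  0.00015531,  0.00066449,
       -0.00051152]), 'effort': array([ 1.60642328e-03, -8.78806973e+01, -3.81872964e+01,  7.07720895e-02,
        5.31701313e-02,  4.37251447e-05]), 'eef_pos': array([0.28049779, 0.55808924, 0.22432687]), 'tcp_rot': array([ 2.30794369e-01,  9.73002340e-01, -6.05202609e-04, -1.99483705e-04]), 'force': array([-0.40072309, -0.10974966, -0.07432896]), 'wrist_torque': array([ 0.01109311, -0.02303878,  0.06248357]), 'gripper_force': 0.0, 'grip_width': 0.9994239621597028}
{'intrinsics': array([[401.11549941,   0.        , 279.27668494],
       [  0.        , 401.11549941, 213.12693142],
       [  0.        ,   0.        ,   1.        ]]), 'distortion': array([-0.11115815,  0.        ,  0.        ,  0.        ,  0.        ]), 'R': array([[-0.10142129, -0.99483961, -0.00280484],
       [-0.97274237,  0.09975873, -0.20933343],
       [ 0.208533  , -0.01850248, -0.9
[... 430 characters left out ...]
32831,  0.32497682, -0.81700759]]), 't': array([-0.36476388, -0.24989855,  1.33309327])}
{'intrinsics': array([[366.34048756,   0.        , 274.72583133],
       [  0.        , 366.34048756, 206.80696988],
       [  0.        ,   0.        ,   1.        ]]), 'distortion': array([-0.09541201,  0.        ,  0.        ,  0.        ,  0.        ]), 'hand_eye': array([[-1.40736963e-04, -9.62510655e-01, -2.71243837e-01,
         7.69673720e-02],
       [ 9.99999528e-01, -3.96219548e-04,  8.87130348e-04,
         2.71986635e-04],
       [-9.61344523e-04, -2.71243584e-01,  9.62510256e-01,
        -1.60653555e-01],
       [ 0.00000000e+00,  0.00000000e+00,  0.00000000e+00,
         1.00000000e+00]])}
```

View pics/top0.png

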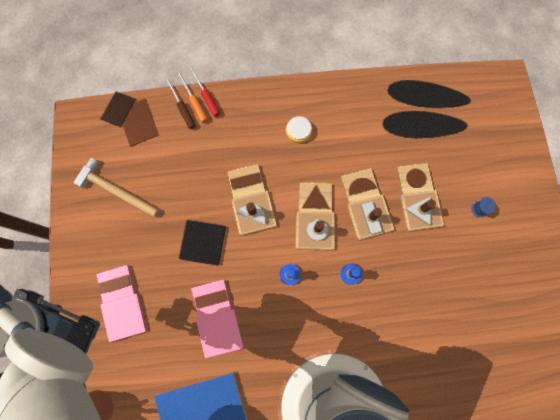

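View pics/scene0.png

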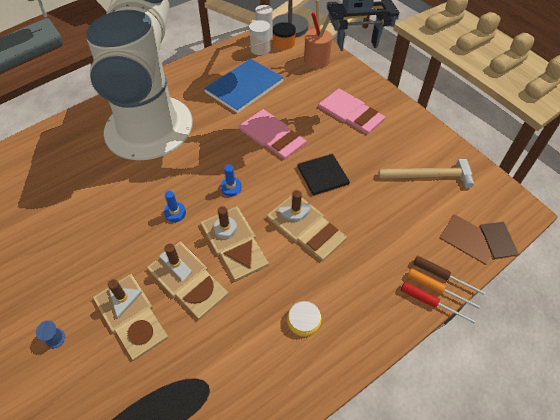

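The top view shows the row from left to right:

| Place | Die pixel | Sample pixel |
|---|---|---|
| Black pad, empty | (203,243) | none |
| Strap board, carrying halfmoon | (252,213) | (246,181) |
| Triangle board, carrying round | (317,230) | (316,198) |
| Halfmoon board, carrying strap | (372,217) | (362,186) |
| Round board, carrying triangle | (424,208) | (416,178) |

Things that could be mistaken for targets:
- Blue round-die copies at (290,275) and (352,275).
- Pink strap-board copies at (120,305) and (216,320).
- The spool at (484,208).
- The dark leather scrap at (118,108), which could pass for the pad.

I choose the grey dies, the wooden boards and the black pad at (203,243). Next I'll check that choice in a close crop.

```bash
cat > h.py <<'E'
from workcell import manip
import cv2,numpy as np
from scipy.spatial.transform import Rotation as Rot
def cam(name):
    p=manip.camera_params(name)
    if name=="wrist":
        s=manip.state();H=p["hand_eye"];Rt=Rot.from_quat(s["tcp_rot"]).as_matrix()
        Rw=Rt@H[:3,:3];c=Rt@H[:3,3]+s["eef_pos"]
    else: Rw=p["R"].T;c=-Rw@p["t"]
    return p["intrinsics"],p["distortion"],Rw,c
def cast(C,uv,z):
    K,d,Rw,c=C
    q=cv2.undistortPoints(np.array(uv,float).reshape(-1,1,2),K,d)[:,0]
    r=np.c_[q,np.ones(len(q))]@Rw.T
    return c+r*((z-c[2])/r[:,2])[:,None]
def proj(C,X):
    K,d,Rw,c=C
    return cv2.projectPoints((np.array(X,float).reshape(-1,3)-c)@Rw,np.zeros(3),np.zeros(3),K,d)[0][:,0]
E
python3 - <<'E'
from h import *
im=cv2.imread("pics/top0.png")
cv2.imwrite("pics/crop1.png",cv2.resize(im[155:285,170:450],None,fx=2.8,fy=2.8,interpolation=cv2.INTER_CUBIC))
hsv=cv2.cvtColor(im,cv2.COLOR_BGR2HSV)
for u,v in[(235,180),(240,222),(304,240),(348,178),(405,170),(416,222),(280,200),(330,260),(447,240),(252,208),(262,215),(203,243)]:print((u,v),hsv[v,u])
# rough positions
C=cam("top")
print(cast(C,[(203,243),(253,213),(316,230),(371,217),(422,211),(299,128)],.014).round(3))
E
```

```text
(235, 180) [ 10 161 117]
(240, 222) [ 14 114 204]
(304, 240) [ 15 116 197]
(348, 178) [ 17 108 222]
(405, 170) [ 17 110 221]
(416, 222) [ 14 115 197]
(280, 200) [ 11 150 202]
(330, 260) [ 11 146 196]
(447, 240) [ 12 145 193]
(252, 208) [ 11 154 103]
(262, 215) [ 30   8 132]
(203, 243) [173  23  45]
[[ 0.457  0.301  0.014]
 [ 0.526  0.159  0.014]
 [ 0.462 -0.006  0.014]
 [ 0.482 -0.161  0.014]
 [ 0.484 -0.306  0.014]
 [ 0.762  0.006  0.014]]
```

View pics/crop1.png

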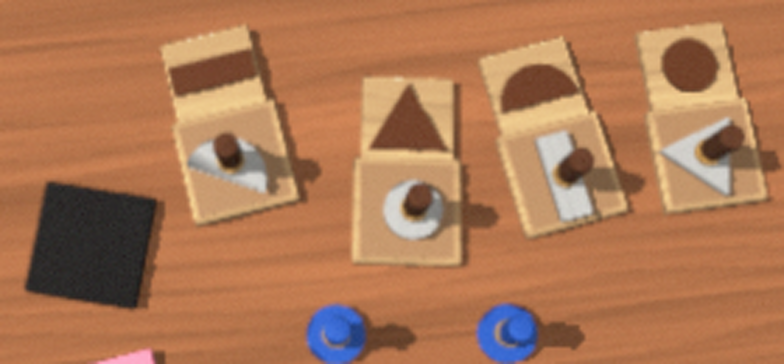

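The crop confirms the pairing. The wooden boards carry halfmoon on strap, round on triangle, strap on halfmoon, and triangle on round. The blue and pink copies are excluded. Next I cast the square corners and handle tops onto their planes.

Run:
```python
from h import *
C=cam("top");f=lambda p:(np.array(p,float)+.5)/2.8-.5+[170,155]
sq=dict(pad=[(48,183),(156,200),(135,306),(27,290)],strap=[(176,122),(272,101),(299,202),(197,223)],tri=[(357,160),(460,158),(462,264),(353,264)],half=[(499,137),(601,114),(629,212),(530,236)],rnd=[(649,122),(745,100),(768,198),(666,212)])
for k,v in sq.items():
    P=cast(C,f(v),.014)[:,:2];print(k,P.mean(0).round(3),[round(float(np.linalg.norm(P[i]-P[i-1])),3) for i in range(4)])
print(cast(C,f([(229,138),(420,192),(578,156),(733,132)]),.099).round(3))
print(cast(C,f([(413,210)]),.028).round(3))
```

```text
pad [0.46  0.303] [0.106, 0.108, 0.104, 0.106]
strap [0.528 0.157] [0.103, 0.097, 0.105, 0.101]
tri [ 0.462 -0.005] [0.102, 0.101, 0.104, 0.105]
half [ 0.482 -0.162] [0.102, 0.106, 0.101, 0.101]
rnd [ 0.484 -0.307] [0.091, 0.103, 0.101, 0.105]
[[ 0.531  0.157  0.099]
 [ 0.464 -0.009  0.099]
 [ 0.482 -0.155  0.099]
 [ 0.49  -0.303  0.099]]
[[ 0.46  -0.008  0.028]]
```

Call:
send_rows(increments=[0,0,0,-0.117,1,0,0,0,-0.117,1,0,0,0,-0.116,1,0,0,0,-0.116,1,0,0,0,0,1], force=30)

```text
clock: 0.6
eef_pos: [0.2806, 0.5583, 0.2246]
tcp_rot: [-0.001, 1.0, -0.0, -0.0]
force: [-0.4, -0.3, -1.0]
grip_width: 1.004
gripper_force: 0.0
```

Call:
send_rows(increments=[-25,-40,0,0,1,-25,-40,0,0,1,-25,-40,0,0,1,-25,-40,0,0,1,-25,-40,0,0,1,-25,-40,0,0,1,-25,-40,0,0,1,-25,-40,0,0,1,-25,-40,0,0,1,-25,-41,0,0,1])

```text
clock: 1.6
eef_pos: [0.5315, 0.1557, 0.2249]
tcp_rot: [0.002, 1.0, 0.0, 0.0]
force: [1.0, 0.3, -0.2]
grip_width: 0.997
gripper_force: 0.0
```

Run:
```python
from h import *
print(manip.state()["eef_pos"])
C=cam("wrist");im=manip.snapshot("wrist")[:,:,::-1].copy()
cv2.imwrite("pics/w1.png",im)
for p in [(.531,.157,.099),(.528,.157,.014)]:print(proj(C,p).round(0))
```

```text
[0.53148337 0.15567437 0.22492938]
[[276. 201.]]
[[275. 177.]]
```

View pics/w1.png

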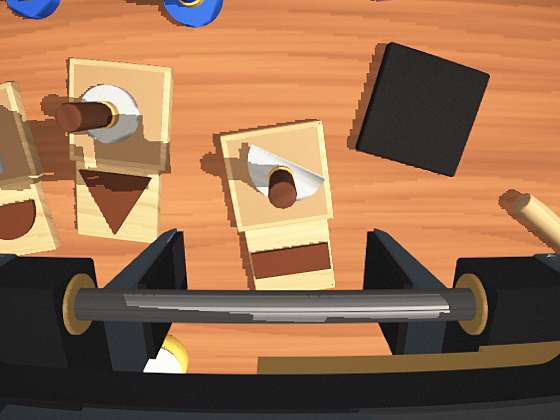

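The wrist view shows the halfmoon handle top at about (284,194). The strap board square's corners are about (222,136), (321,121), (331,216) and (235,233). The pad's corners are (390,43), (489,73), (455,176) and (358,145).

Run:
```python
from h import *
C=cam("wrist")
print(cast(C,[(284,194)],.099).round(3))
for q in [[(222,136),(321,121),(331,216),(235,233)],[(390,43),(489,73),(455,176),(358,145)],[(69,58),(172,68),(168,173),(75,160)]]:
    print(cast(C,q,.014).mean(0).round(3))
```

```text
[[0.529 0.158 0.099]]
[0.533 0.153 0.014]
[0.464 0.301 0.014]
[ 0.467 -0.005  0.014]
```

Call:
send_rows(increments=[0,2,40,0,1,0,0,40,0,1,0,0,40,0,1,0,0,28,0,1,0,0,11,0,1,0,0,0,0,-1,0,0,0,0,-1,0,0,0,0,-1,0,0,0,0,-1,0,0,0,0,-1], force=30)

```text
clock: 2.65
eef_pos: [0.5312, 0.1596, 0.0667]
tcp_rot: [-0.0, 1.0, 0.0, 0.001]
force: [-0.1, 1.3, 0.2]
grip_width: 0.596
gripper_force: 0.0
```

Call:
send_rows(increments=[0,0,0,0,-1,0,0,0,0,-1,0,0,0,0,-1,0,0,0,0,-1,0,0,0,0,-1,0,0,0,0,-1])

```text
clock: 3.25
eef_pos: [0.5308, 0.1595, 0.0659]
tcp_rot: [-0.0, 1.0, 0.0, 0.0]
force: [-0.2, 1.3, -0.4]
grip_width: 0.256
gripper_force: 30.0
```

Call:
send_rows(increments=[0,0,-20,0,-1,0,0,-30,0,-1,10,20,0,0,-1,20,41,0,0,-1,20,41,0,0,-1,19,40,0,0,-1,0,0,0,0,-1,0,0,0,0,-1,0,0,30,0,-1,0,0,10,0,-1])

```text
clock: 4.25
eef_pos: [0.4612, 0.3001, 0.0741]
tcp_rot: [0.0, 1.0, -0.001, -0.001]
force: [-0.3, -0.6, -2.9]
grip_width: 0.256
gripper_force: 30.0
```

Call:
send_rows(increments=[0,0,6,0,-1,0,0,3,0,-1,0,0,0,0,-1])

```text
clock: 4.55
eef_pos: [0.462, 0.3012, 0.0671]
tcp_rot: [0.0, 1.0, -0.0, -0.0]
force: [-0.3, -1.0, -3.2]
grip_width: 0.256
gripper_force: 30.0
```

Call:
send_rows(increments=[0,0,1.5,0,-1,0,0,0,0,1,0,0,0,0,1,0,0,0,0,1,0,0,0,0,1,0,0,-20,0,1,0,0,-40,0,1,0,0,-40,0,1,0,0,-40,0,1])

```text
clock: 5.45
eef_pos: [0.4615, 0.3013, 0.207]
tcp_rot: [-0.0, 1.0, -0.0, -0.0]
force: [-0.4, -0.3, -0.9]
grip_width: 0.925
gripper_force: 0.0
```

Run:
```python
from h import *
s=manip.state();print(s["eef_pos"],s["grip_width"])
C=cam("wrist");im=manip.snapshot("wrist")[:,:,::-1].copy()
cv2.imwrite("pics/w2.png",im)
print(proj(C,(.462,.302,.099)))
```

```text
[0.46145499 0.30131234 0.20703231] 0.9251386926544723
[[274.85110982 208.746362  ]]
```

View pics/w2.png

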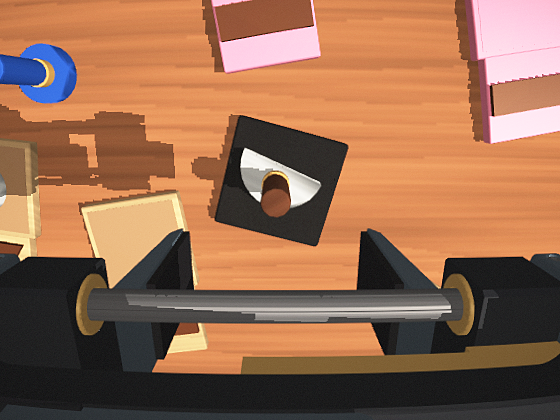

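The halfmoon stands upright in the middle of the pad, handle top at (276,203). The next die is the strap.

Call:
send_rows(increments=[-2,-30,0,0,1,-2,-48,0,0,1,-2,-48,0,0,1,-2,-48,0,0,1,-2,-48,0,0,1,-2,-48,0,0,1,-2,-48,0,0,1,-2,-48,0,0,1,-2,-48,0,0,1,-2,-42,0,0,1])

```text
clock: 6.5
eef_pos: [0.4816, -0.1569, 0.2056]
tcp_rot: [0.0, 1.0, -0.0, 0.0]
force: [0.9, 0.1, 0.4]
grip_width: 0.999
gripper_force: 0.0
```

Call:
send_rows(increments=[0,0,0,0,1])

```text
clock: 6.6
eef_pos: [0.4823, -0.1591, 0.2055]
tcp_rot: [0.002, 1.0, -0.001, 0.001]
force: [-0.6, -0.2, 0.2]
grip_width: 0.997
gripper_force: 0.0
```

Run:
```python
from h import *
s=manip.state();print(s["eef_pos"],s["grip_width"])
C=cam("wrist");im=manip.snapshot("wrist")[:,:,::-1].copy()
cv2.imwrite("pics/w3.png",im);np.save("c3.npy",np.array(C,object),allow_pickle=True)
```

```text
[ 0.48229863 -0.15914183  0.20550659] 0.9968866370852801
```

View pics/w3.png

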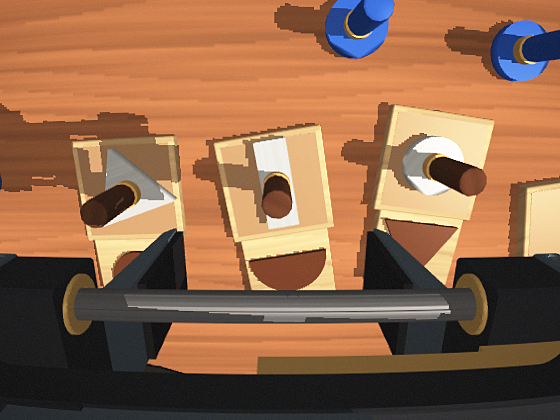

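The strap handle top is at (276,203), directly under the tool. I'll grip it, and cast the other points while I'm there.

Call:
send_rows(increments=[0,0,40,0,1,0,0,40,0,0.6,0,0,40,0,0.2,0,0,15,0,-0.1,0,0,4,0,-1,0,0,0,0,-1,0,0,0,0,-1,0,0,0,0,-1,0,0,0,0,-1,0,0,0,0,-1])

```text
clock: 7.65
eef_pos: [0.4823, -0.1548, 0.067]
tcp_rot: [-0.0, 1.0, -0.0, 0.001]
force: [0.9, 0.7, 8.5]
grip_width: 0.259
gripper_force: 30.0
```

Run:
```python
from h import *
C=np.load("c3.npy",allow_pickle=True)
print(cast(C,[(276,203),(95,213),(474,181)],.099).round(3))
for q in [[(215,138),(319,125),(331,226),(235,242)],[(73,142),(174,136),(182,232),(92,240)],[(392,104),(494,120),(470,220),(377,207)]]:
    print(cast(C,q,.014).mean(0).round(3))
```

```text
[[ 0.478 -0.158  0.099]
 [ 0.486 -0.299  0.099]
 [ 0.461 -0.006  0.099]]
[ 0.482 -0.158  0.014]
[ 0.486 -0.304  0.014]
[ 0.462 -0.001  0.014]
```

Call:
send_rows(increments=[0,0,-15,0,-1,0,0,-35,0,-1,0,0,-40,0,-1,0,0,-25,0,-1,0,0,0,0,-1])

```text
clock: 8.15
eef_pos: [0.4833, -0.1552, 0.1845]
tcp_rot: [-0.0, 1.0, -0.001, 0.002]
force: [0.0, -0.0, -4.9]
grip_width: 0.257
gripper_force: 30.0
```

Call:
send_rows(increments=[-3,0,0,0,-1,-5,30,0,0,-1,-6,40,0,0,-1,-6,40,0,0,-1,-6,40,0,0,-1,-6,40,0,0,-1,-6,40,0,0,-1,-6,40,0,0,-1,-4,40,0,0,-1,0,0,0,0,-1])

```text
clock: 9.15
eef_pos: [0.5293, 0.1596, 0.1794]
tcp_rot: [-0.002, 1.0, 0.0, -0.001]
force: [-0.5, -0.4, -4.5]
grip_width: 0.259
gripper_force: 30.0
```

Call:
send_rows(increments=[0,-2,20,0,-1,0,0,40,0,-1,0,0,30,0,-1,0,0,15,0,-1,0,0,4,0,-1,0,0,0,0,-1,0,0,0,0,-1])

```text
clock: 9.85
eef_pos: [0.5301, 0.1534, 0.0727]
tcp_rot: [-0.0, 1.0, 0.0, 0.0]
force: [0.2, -0.0, -3.6]
grip_width: 0.256
gripper_force: 30.0
```

Call:
send_rows(increments=[0,0,4,0,-1,0,0,2,0,-1,0,0,0,0,-1])

```text
clock: 10.15
eef_pos: [0.5305, 0.1535, 0.0672]
tcp_rot: [-0.0, 1.0, 0.0, 0.001]
force: [0.4, -0.4, 3.6]
grip_width: 0.259
gripper_force: 30.0
```

Call:
send_rows(increments=[0,0,0,0,1,0,0,0,0,1,0,0,0,0,1,0,0,0,0,1,0,0,0,0,1,0,0,-20,0,1,0,0,-40,0,1,0,0,-40,0,1,0,0,-40,0,1,0,0,0,0,1])

```text
clock: 11.15
eef_pos: [0.5322, 0.1539, 0.2115]
tcp_rot: [-0.0, 1.0, 0.001, 0.004]
force: [1.0, 0.3, -0.5]
grip_width: 0.999
gripper_force: 0.0
```

Run:
```python
from h import *
s=manip.state();print(s["eef_pos"],s["grip_width"])
im=manip.snapshot("wrist")[:,:,::-1].copy()
cv2.imwrite("pics/w4.png",im)
```

```text
[0.53218921 0.15393873 0.2114766 ] 0.998637652252676
```

View pics/w4.png

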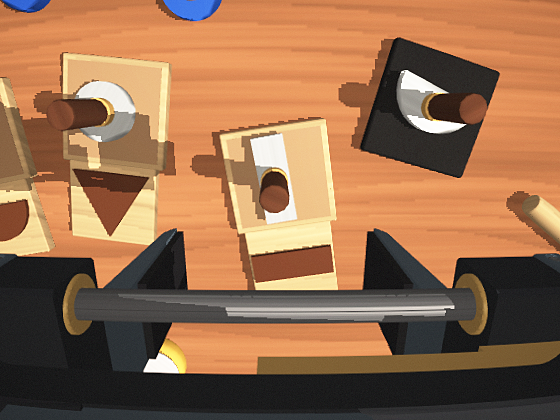

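The strap stands in the middle of its board, handle top at (274,200). Next I fetch the halfmoon from the pad.

Call:
send_rows(increments=[14,30,0,0,1,19,40,0,0,1,19,40,0,0,1,17,38,0,0,1,0,0,0,0,1,0,0,0,0,1])

```text
clock: 11.8
eef_pos: [0.4599, 0.3018, 0.2054]
tcp_rot: [-0.001, 1.0, -0.0, -0.001]
force: [-0.3, -0.2, -0.0]
grip_width: 1.003
gripper_force: 0.0
```

Call:
send_rows(increments=[0,0,40,0,1,0,0,40,0,0.6,0,0,40,0,0.2,0,0,19,0,-0.1,0,0,4,0,-1,0,0,0,0,-1,0,0,0,0,-1,0,0,0,0,-1,0,0,0,0,-1])

```text
clock: 12.7
eef_pos: [0.4613, 0.3016, 0.0644]
tcp_rot: [-0.0, 1.0, 0.0, 0.001]
force: [0.2, -0.4, -0.3]
grip_width: 0.331
gripper_force: 0.0
```

Call:
send_rows(increments=[0,0,0,0,-1,0,0,0,0,-1,0,0,0,0,-1,0,0,-15,0,-1,0,0,-35,0,-1,0,0,-40,0,-1,0,0,-30,0,-1,0,0,0,0,-1])

```text
clock: 13.5
eef_pos: [0.4624, 0.3024, 0.1873]
tcp_rot: [-0.0, 1.0, 0.001, 0.003]
force: [0.5, -0.4, -3.9]
grip_width: 0.258
gripper_force: 30.0
```

Call:
send_rows(increments=[0,-30,0,0,-1,0,-42,0,0,-1,0,-48,0,0,-1,-3,-48,0,0,-1,-3,-48,0,0,-1,-3,-48,0,0,-1,-3,-48,0,0,-1,-3,-48,0,0,-1,-3,-48,0,0,-1,-3,-40,0,0,-1])

```text
clock: 14.5
eef_pos: [0.4811, -0.1488, 0.1825]
tcp_rot: [0.0, 1.0, 0.0, -0.001]
force: [0.5, 0.1, -3.0]
grip_width: 0.259
gripper_force: 30.0
```

Call:
send_rows(increments=[0,-14,0,0,-1,0,0,0,0,-1,0,0,0,0,-1])

```text
clock: 14.8
eef_pos: [0.4812, -0.1597, 0.1827]
tcp_rot: [0.0, 1.0, 0.0, -0.001]
force: [-0.2, 0.1, -2.8]
grip_width: 0.258
gripper_force: 30.0
```

Next I lower it onto the halfmoon board.

Call:
send_rows(increments=[0,0,20,0,-1,0,0,40,0,-1,0,0,30,0,-1,0,0,15,0,-1,0,0,5,0,-1,0,0,0,0,-1,0,0,0,0,-1])

```text
clock: 15.5
eef_pos: [0.4823, -0.1601, 0.0742]
tcp_rot: [-0.001, 1.0, -0.0, 0.0]
force: [-0.1, 0.2, -3.1]
grip_width: 0.259
gripper_force: 30.0
```

Call:
send_rows(increments=[0,0,4,0,-1,0,0,2,0,-1,0,0,1,0,-1,0,0,0,0,-1])

```text
clock: 15.9
eef_pos: [0.4818, -0.1606, 0.0664]
tcp_rot: [-0.0, 1.0, 0.0, -0.0]
force: [0.2, -0.5, -2.4]
grip_width: 0.258
gripper_force: 30.0
```

Call:
send_rows(increments=[0,0,1.5,0,-1,0,0,0,0,-1])

```text
clock: 16.1
eef_pos: [0.4818, -0.1606, 0.0648]
tcp_rot: [-0.0, 1.0, 0.0, -0.0]
force: [0.7, -0.1, -2.4]
grip_width: 0.258
gripper_force: 30.0
```

Call:
send_rows(increments=[0,0,1,0,-1,0,0,0,0,1,0,0,0,0,1,0,0,0,0,1,0,0,0,0,1,0,0,0,0,1,0,0,-20,0,1,0,0,-40,0,1,0,0,-40,0,1,0,0,-40,0,1])

```text
clock: 17.1
eef_pos: [0.4816, -0.1604, 0.2055]
tcp_rot: [-0.0, 1.0, 0.0, -0.0]
force: [0.7, 0.2, -1.0]
grip_width: 0.992
gripper_force: 0.0
```

Call:
send_rows(increments=[5,30,0,0,1,5,42,0,0,1,5,42,0,0,1,5,39,0,0,1,0,0,0,0,1,0,0,0,0,1])

```text
clock: 17.7
eef_pos: [0.4618, -0.007, 0.204]
tcp_rot: [-0.001, 1.0, -0.0, 0.0]
force: [-0.7, -0.7, 0.0]
grip_width: 1.002
gripper_force: 0.0
```

Run:
```python
from h import *
s=manip.state();print(s["eef_pos"],s["grip_width"])
im=manip.snapshot("wrist")[:,:,::-1].copy()
cv2.imwrite("pics/w5.png",im)
```

```text
[ 0.46175957 -0.00695922  0.20400979] 1.0022514222237249
```

View pics/w5.png

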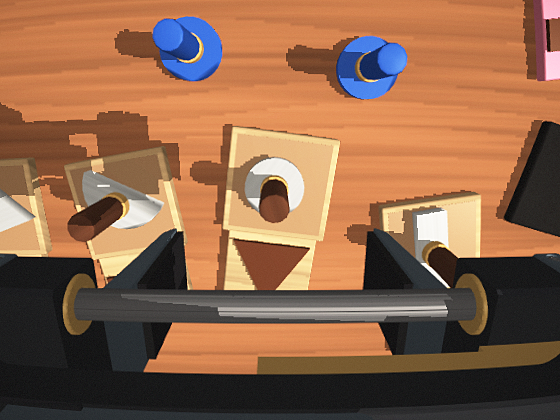

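The round die's handle top is at (273,207), under the tool, and the halfmoon sits well on its board. I'll take the round die to the pad.

Call:
send_rows(increments=[0,0,40,0,1,0,0,40,0,0.6,0,0,40,0,0.2,0,0,14,0,-0.1,0,0,4,0,-1,0,0,0,0,-1,0,0,0,0,-1,0,0,0,0,-1,0,0,0,0,-1,0,0,0,0,-1])

```text
clock: 18.75
eef_pos: [0.4621, -0.0076, 0.0665]
tcp_rot: [-0.0, 1.0, -0.0, 0.001]
force: [-1.0, -3.0, 7.7]
grip_width: 0.259
gripper_force: 30.0
```

Call:
send_rows(increments=[0,0,0,0,-1,0,0,-15,0,-1,0,0,-35,0,-1,0,0,-40,0,-1,0,0,-30,0,-1,0,0,0,0,-1])

```text
clock: 19.35
eef_pos: [0.4636, -0.0077, 0.1893]
tcp_rot: [-0.0, 1.0, -0.0, 0.003]
force: [0.6, -0.6, -4.4]
grip_width: 0.259
gripper_force: 30.0
```

Call:
send_rows(increments=[0,20,0,0,-1,0,35,0,0,-1,0,42,0,0,-1,0,42,0,0,-1,0,42,0,0,-1,0,42,0,0,-1,0,42,0,0,-1,0,30,0,0,-1,0,14,0,0,-1,0,0,0,0,-1])

```text
clock: 20.35
eef_pos: [0.4612, 0.3026, 0.1848]
tcp_rot: [-0.001, 1.0, -0.0, -0.001]
force: [0.8, -0.7, -3.3]
grip_width: 0.259
gripper_force: 30.0
```

Call:
send_rows(increments=[0,0,20,0,-1,0,0,40,0,-1,0,0,30,0,-1,0,0,16,0,-1,0,0,4,0,-1,0,0,0,0,-1,0,0,0,0,-1])

```text
clock: 21.05
eef_pos: [0.4623, 0.3012, 0.0767]
tcp_rot: [0.0, 1.0, 0.0, 0.0]
force: [0.4, -1.0, -4.0]
grip_width: 0.261
gripper_force: 30.0
```

Call:
send_rows(increments=[0,0,6,0,-1,0,0,3,0,-1,0,0,1,0,-1,0,0,0,0,-1])

```text
clock: 21.45
eef_pos: [0.4618, 0.3015, 0.0665]
tcp_rot: [-0.0, 1.0, 0.0, 0.0]
force: [-3.0, -2.1, 7.2]
grip_width: 0.257
gripper_force: 30.0
```

Call:
send_rows(increments=[0,0,0,0,1,0,0,0,0,1,0,0,0,0,1,0,0,0,0,1,0,0,0,0,1,0,0,-20,0,1,0,0,-40,0,1,0,0,-40,0,1,0,0,-40,0,1,0,0,0,0,1])

```text
clock: 22.45
eef_pos: [0.4639, 0.3026, 0.211]
tcp_rot: [-0.0, 1.0, 0.002, 0.004]
force: [-0.1, 1.1, -0.8]
grip_width: 1.001
gripper_force: 0.0
```

Call:
send_rows(increments=[-2,-30,0,0,1,-2,-48,0,0,1,-2,-48,0,0,1,-2,-48,0,0,1,-2,-48,0,0,1,-2,-48,0,0,1,-2,-48,0,0,1,-2,-48,0,0,1,-2,-48,0,0,1,-2,-48,0,0,1])

```text
clock: 23.45
eef_pos: [0.4814, -0.1625, 0.2056]
tcp_rot: [-0.0, 1.0, 0.0, -0.0]
force: [1.3, 0.5, -0.1]
grip_width: 1.001
gripper_force: 0.0
```

Call:
send_rows(increments=[-2,-48,0,0,1,-2,-48,0,0,1,-2,-45,0,0,1,0,0,0,0,1,0,0,0,0,1])

```text
clock: 23.95
eef_pos: [0.4874, -0.3021, 0.2052]
tcp_rot: [0.001, 1.0, 0.0, -0.0]
force: [-0.8, 0.5, -0.1]
grip_width: 0.995
gripper_force: 0.0
```

Run:
```python
from h import *
s=manip.state();print(s["eef_pos"],s["grip_width"])
im=manip.snapshot("wrist")[:,:,::-1].copy()
cv2.imwrite("pics/w6.png",im)
```

```text
[ 0.48739064 -0.3021219   0.20516787] 0.9952345208208259
```

View pics/w6.png

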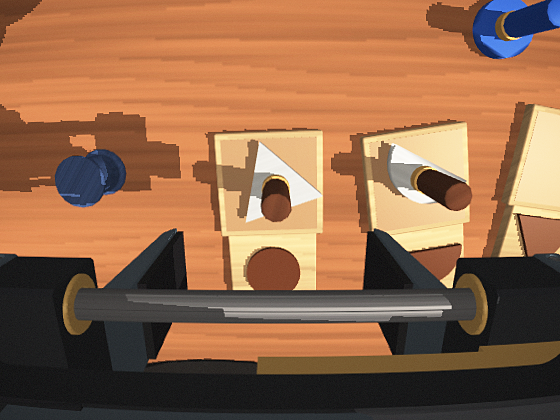

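The triangle handle top is at (276,205), under the tool. I'll take it to the triangle board.

Call:
send_rows(increments=[0,0,40,0,1,0,0,40,0,0.6,0,0,40,0,0.2,0,0,15,0,-0.1,0,0,4,0,-1,0,0,0,0,-1,0,0,0,0,-1,0,0,0,0,-1,0,0,0,0,-1,0,0,0,0,-1])

```text
clock: 25.0
eef_pos: [0.4881, -0.3017, 0.0675]
tcp_rot: [-0.0, 1.0, -0.0, 0.0]
force: [1.9, 0.8, 4.7]
grip_width: 0.253
gripper_force: 30.0
```

Call:
send_rows(increments=[0,0,0,0,-1,0,0,-15,0,-1,0,0,-35,0,-1,0,0,-40,0,-1,0,0,-30,0,-1,0,0,0,0,-1])

```text
clock: 25.6
eef_pos: [0.4894, -0.3027, 0.1908]
tcp_rot: [-0.0, 1.0, -0.002, 0.003]
force: [0.5, -0.1, -3.3]
grip_width: 0.257
gripper_force: 30.0
```

Call:
send_rows(increments=[0,20,0,0,-1,3,35,0,0,-1,4,42,0,0,-1,4,42,0,0,-1,4,42,0,0,-1,4,42,0,0,-1,4,42,0,0,-1,2,24,0,0,-1,0,10,0,0,-1,0,0,0,0,-1])

```text
clock: 26.6
eef_pos: [0.462, -0.0014, 0.1861]
tcp_rot: [-0.001, 1.0, 0.0, -0.001]
force: [0.6, -0.1, -3.0]
grip_width: 0.258
gripper_force: 30.0
```

Call:
send_rows(increments=[0,0,20,0,-1,0,0,40,0,-1,0,0,30,0,-1,0,0,16,0,-1,0,0,4,0,-1,0,0,0,0,-1,0,0,0,0,-1])

```text
clock: 27.3
eef_pos: [0.4633, -0.003, 0.0776]
tcp_rot: [0.0, 1.0, -0.0, 0.0]
force: [-0.3, 0.8, -3.8]
grip_width: 0.259
gripper_force: 30.0
```

Call:
send_rows(increments=[0,0,6,0,-1,0,0,3,0,-1,0,0,1,0,-1,0,0,0,0,-1])

```text
clock: 27.7
eef_pos: [0.4631, -0.0025, 0.0674]
tcp_rot: [-0.0, 1.0, -0.0, 0.0]
force: [-1.4, 1.5, 7.9]
grip_width: 0.255
gripper_force: 30.0
```

Contact is made. I release it and return to the pad for the round die.

Call:
send_rows(increments=[0,0,0,0,1,0,0,0,0,1,0,0,0,0,1,0,0,0,0,1,0,0,0,0,1,0,0,-20,0,1,0,0,-40,0,1,0,0,-40,0,1,0,0,-40,0,1,0,0,0,0,1])

```text
clock: 28.7
eef_pos: [0.4651, -0.0028, 0.2114]
tcp_rot: [-0.0, 1.0, -0.001, 0.004]
force: [1.3, 0.1, -0.6]
grip_width: 0.999
gripper_force: 0.0
```

Call:
send_rows(increments=[0,30,0,0,1,0,42,0,0,1,0,46,0,0,1,0,46,0,0,1,0,46,0,0,1,0,46,0,0,1,0,36,0,0,1,0,12,0,0,1,0,0,0,0,1,0,0,0,0,1])

```text
clock: 29.7
eef_pos: [0.4625, 0.3005, 0.2065]
tcp_rot: [-0.0, 1.0, -0.0, -0.0]
force: [-0.3, -0.3, -0.3]
grip_width: 1.002
gripper_force: 0.0
```

Run:
```python
from h import *
s=manip.state();print(s["eef_pos"],s["grip_width"])
im=manip.snapshot("wrist")[:,:,::-1].copy()
cv2.imwrite("pics/w7.png",im)
```

```text
[0.46250934 0.30053666 0.20649192] 1.0017548336689526
```

View pics/w7.png

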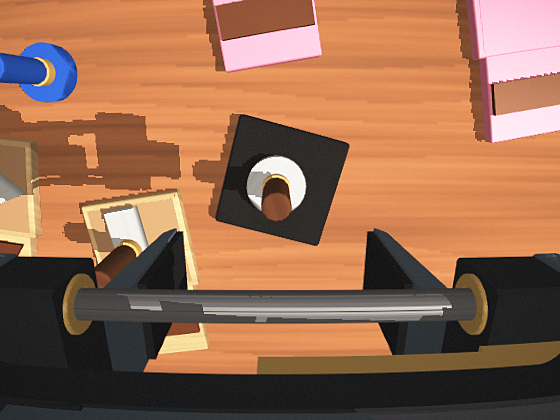

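The round die is on the pad with its handle at (276,205). I grip it and carry it to the round board.

Call:
send_rows(increments=[0,0,40,0,1,0,0,40,0,0.6,0,0,40,0,0.2,0,0,15,0,-0.1,0,0,4,0,-1,0,0,0,0,-1,0,0,0,0,-1,0,0,0,0,-1,0,0,0,0,-1,0,0,0,0,-1])

```text
clock: 30.75
eef_pos: [0.4631, 0.3016, 0.0685]
tcp_rot: [-0.0, 1.0, 0.0, 0.0]
force: [1.3, -3.2, 7.0]
grip_width: 0.26
gripper_force: 30.0
```

Call:
send_rows(increments=[0,0,0,0,-1,0,0,-15,0,-1,0,0,-35,0,-1,0,0,-40,0,-1,0,0,-30,0,-1,0,0,0,0,-1])

```text
clock: 31.35
eef_pos: [0.4644, 0.3024, 0.1917]
tcp_rot: [-0.0, 1.0, 0.001, 0.003]
force: [1.1, 0.1, -4.5]
grip_width: 0.257
gripper_force: 30.0
```

Call:
send_rows(increments=[0,-20,0,0,-1,0,-35,0,0,-1,-2,-42,0,0,-1,-2,-42,0,0,-1,-2,-42,0,0,-1,-2,-42,0,0,-1,-2,-42,0,0,-1,-2,-42,0,0,-1,-2,-42,0,0,-1,-2,-42,0,0,-1])

```text
clock: 32.35
eef_pos: [0.478, -0.091, 0.187]
tcp_rot: [-0.0, 1.0, 0.0, -0.001]
force: [0.8, -0.2, -2.9]
grip_width: 0.254
gripper_force: 30.0
```

Call:
send_rows(increments=[-2,-42,0,0,-1,-2,-42,0,0,-1,-2,-42,0,0,-1,-2,-42,0,0,-1,0,-30,0,0,-1,0,-17,0,0,-1,0,0,0,0,-1,0,0,0,0,-1])

```text
clock: 33.15
eef_pos: [0.4864, -0.3037, 0.1871]
tcp_rot: [0.0, 1.0, 0.001, -0.001]
force: [-0.6, 0.5, -3.1]
grip_width: 0.257
gripper_force: 30.0
```

Call:
send_rows(increments=[0,-1,20,0,-1,0,0,40,0,-1,0,0,30,0,-1,0,0,16,0,-1,0,0,4,0,-1,0,0,0,0,-1,0,0,0,0,-1])

```text
clock: 33.85
eef_pos: [0.4874, -0.3053, 0.0789]
tcp_rot: [-0.0, 1.0, -0.0, 0.0]
force: [0.2, -0.2, -4.0]
grip_width: 0.259
gripper_force: 30.0
```

Call:
send_rows(increments=[0,0,5,0,-1,0,0,3,0,-1,0,0,1,0,-1,0,0,0,0,-1])

```text
clock: 34.25
eef_pos: [0.4868, -0.3055, 0.0688]
tcp_rot: [-0.0, 1.0, 0.0, -0.0]
force: [-0.6, -0.9, -2.8]
grip_width: 0.261
gripper_force: 30.0
```

Call:
send_rows(increments=[0,0,1,0,-1,0,0,0,0,-1,0,0,0,0,1,0,0,0,0,1,0,0,0,0,1,0,0,0,0,1,0,0,0,0,1,0,0,-20,0,1,0,0,-40,0,1,0,0,-40,0,1])

```text
clock: 35.25
eef_pos: [0.4864, -0.3052, 0.1686]
tcp_rot: [-0.0, 1.0, 0.001, -0.001]
force: [0.4, -0.6, -0.0]
grip_width: 0.927
gripper_force: 0.0
```

Call:
send_rows(increments=[0,0,-40,0,1,0,-40,-30,0,1,0,-40,0,0,1,0,-40,0,0,1,0,-40,0,0,1,0,0,0,0,1,0,0,0,0,1])

```text
clock: 35.95
eef_pos: [0.4865, -0.466, 0.2373]
tcp_rot: [0.001, 1.0, 0.0, -0.0]
force: [0.6, -0.2, 0.7]
grip_width: 1.0
gripper_force: 0.0
```

Run:
```python
from h import *
im=manip.snapshot("top")[:,:,::-1]
cv2.imwrite("pics/end.png",cv2.resize(im[155:285,170:450],None,fx=2.8,fy=2.8,interpolation=cv2.INTER_CUBIC))
cv2.imwrite("pics/end_s.png",manip.snapshot("scene")[:,:,::-1])
```

```text
(no output)
```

View pics/end.png

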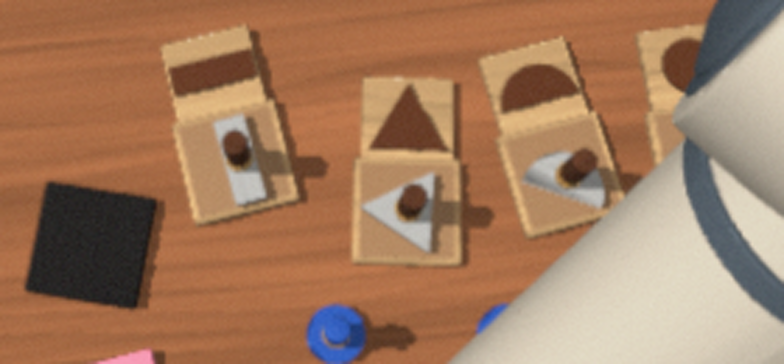

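View pics/end_s.png

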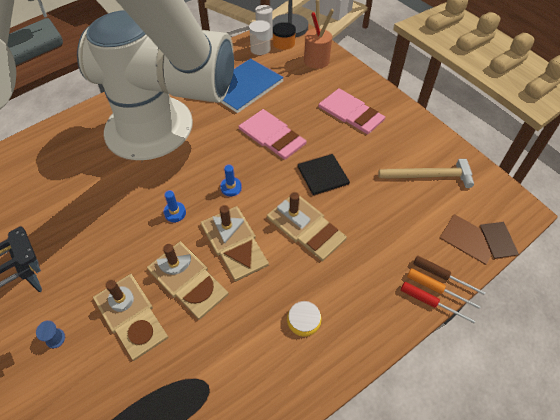

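All four dies stand upright on their own boards: strap (293,212), triangle (228,227), halfmoon (173,260) and round (120,298). The tin at (305,318) hasn't moved, so I'm handing the job in.

```bash
python3 -c "
from workcell import manip
print(manip.finish_job())"
```

```text
the job is handed in; nothing more can be done
None
```

The job is handed in: in the final pictures all four dies stand upright on the boards matching their shapes, with the tin where it was; the simulator gave no verdict.

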